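Open the interlocked dust-extraction gates

TASK

Put the dust extraction on line: push the three ball-topped gate levers over, each fully to its far stop, then pull the T-handled main damper lever fully over to its near stop, and leave all four there. The levers are interlocked in an order that is not marked: a blocked one stops after a little play, so feel for it, try another instead and never load any lever, blocked or at its stop, with more than 20 N at the handle, or its stem is bent. Leave the other things on the bench alone.

Things in the scene. Friction and masses are not known exactly. Their poses are not given: they have to be found in the camera images.
- bank: gate control bank, fixed to the bench: grey metal box 170 (x) x 400 (y) x 100 mm high; on its far (+x) side ducts and a manifold pipe, out to x = 265 mm, 105 mm high. Origin: centre of its underside; -x faces the robot side, +y is left as the robot sees it. Four levers in slots in its top: ball levers at y = +130, +45, -40 mm, T lever at y = -140 mm
- pivot_line (a point): point on the common pivot line of all four levers, which runs along the bank's y at 95 mm above the bench, x = 0 of the bank. Interlock: at first just one ball lever (which one varies, nothing shows it) can be thrown; when fully over (0.9 rad) it frees a second, that frees the third, the third frees the T lever. Each must stay over to keep the next free
- gate_left (a joint): angle of the left (+y) ball lever: 0 = leans 0.5 rad from upright to the bank's -x (robot) side, 1.0 = far stop, leans 0.5 rad to +x. Starts at 0 to 0.03; stays where left. Free, it takes 3 to 6 N at the ball; blocked, it has 0.08 to 0.13 rad of play (9 to 15 mm at the ball), then stops dead but for the bend of its stem (4 N/mm at the ball), as at the end stops
- ball_left (a point): handle of the left (+y) ball lever: black ball of 32 mm diameter on a straight steel stem of 12 mm diameter; this point is the ball's centre, 115 mm from the pivot line
- gate_mid (a joint): angle of the middle ball lever: 0 = leans 0.5 rad from upright to the bank's -x (robot) side, 1.0 = far stop, leans 0.5 rad to +x. Starts at 0 to 0.03; stays where left. Free, it takes 3 to 6 N at the ball; blocked, it has 0.08 to 0.13 rad of play (9 to 15 mm at the ball), then stops dead but for the bend of its stem (4 N/mm at the ball), as at the end stops
- ball_mid (a point): handle of the middle ball lever: black ball of 32 mm diameter on a straight steel stem of 12 mm diameter; this point is the ball's centre, 115 mm from the pivot line
- gate_right (a joint): angle of the right (next to the T lever) ball lever: 0 = leans 0.5 rad from upright to the bank's -x (robot) side, 1.0 = far stop, leans 0.5 rad to +x. Starts at 0 to 0.03; stays where left. Free, it takes 3 to 6 N at the ball; blocked, it has 0.08 to 0.13 rad of play (9 to 15 mm at the ball), then stops dead but for the bend of its stem (4 N/mm at the ball), as at the end stops
- ball_right (a point): handle of the right (next to the T lever) ball lever: black ball of 32 mm diameter on a straight steel stem of 12 mm diameter; this point is the ball's centre, 115 mm from the pivot line
- stem_left (a joint): elastic bend of the left ball lever's spring-steel stem, about the pivot line, added to the lever's angle: 0 unloaded, positive when pushed the way it is thrown; 0.0023 rad per N at the handle, so 20 N at the handle bends it 0.046 rad (5 mm). Beyond 0.05 rad either way it is damaged
- stem_mid (a joint): elastic bend of the mid ball lever's spring-steel stem, about the pivot line, added to the lever's angle: 0 unloaded, positive when pushed the way it is thrown; 0.0023 rad per N at the handle, so 20 N at the handle bends it 0.046 rad (5 mm). Beyond 0.05 rad either way it is damaged
- stem_right (a joint): elastic bend of the right ball lever's spring-steel stem, about the pivot line, added to the lever's angle: 0 unloaded, positive when pushed the way it is thrown; 0.0023 rad per N at the handle, so 20 N at the handle bends it 0.046 rad (5 mm). Beyond 0.05 rad either way it is damaged
- stem_main (a joint): elastic bend of the T lever's spring-steel stem, about the pivot line, added to the lever's angle: 0 unloaded, positive when pushed the way it is thrown; 0.0023 rad per N at the handle, so 20 N at the handle bends it 0.046 rad (5 mm). Beyond 0.05 rad either way it is damaged
- main_damper (a joint): angle of the T lever (main damper): 0 = leaning 0.5 rad from upright to the bank's +x (far) side, 1.0 rad = at its near stop, leaning 0.5 rad to -x, the robot side; so it is thrown the opposite way to the ball levers. It starts at 0. Friction and stops as for the ball levers; blocked, it has 0.10 rad of play
- tbar (a point): handle of the T lever: black round crossbar 70 mm long along the bank's y, 22 mm diameter, on a steel stem of 12 mm diameter; this point is the crossbar's centre, 115 mm from the pivot
- glue_bottle: bystander: white glue bottle with orange cap, 60 mm diameter, 150 mm high, standing; origin at the centre of its underside
- dark_strip: bystander: dark wood strip 280 x 36 x 30 mm lying on the bench; origin at the centre of its underside, length along its x
- bar_clamp: bystander: steel bar clamp with red handle, 270 mm long along its x, about 75 mm wide, 24 mm high, lying; origin on the bench under the middle of its bar

How it is judged:
By the outcome, as a careful person would: the job done as asked, in the order asked, and still so for the second after the job is handed in, with the robot touching nothing.
It also fails if it takes over 72 s, if anything falls off the work surface, if the arm or the gripper's body presses on something with over 40 N, if the wrist force passes 120 N, or if a joint passes its speed limit or range.

ROBOT

A 6-joint arm with a two-finger parallel gripper is mounted at the origin on the work surface. World frame = base frame: x ahead of the robot, y to its left, z up, the work surface at z = 0. Lengths are in m, angles in rad, forces in N, time in s.
With the tool pointing down it reaches from about 0.3 to 0.85 m from the base axis. Payload 4.2 kg.
Tool frame: the origin (TCP) lies at the very end of the fingers, on their centre line; the grasp point (between the pads) lies 19 mm behind it; z points along the fingers, x is the direction in which the jaws open and shut, and the axes are right-handed (so a half turn about z gives the same grasp; the last joint's range is limited). The gripper opens to 91 mm and grips with 3 to 60 N. Pads are 32 mm wide; open, the fingers measure 118 mm over their backs; the gripper's body (76 mm by 178 mm) begins 60 mm behind the grasp point.
Start: joints at [-1.262, 0.32, 1.565, -0, 1.257, -0.02], TCP at [0.186, -0.544, 0.214] pointing down, gripper open.
Joint ranges: [-3.11, 3.11], [-0.84, 2.01], [0.21, 2.61], [-1.34, 4.49], [0.05, 2.63], [-2.56, 2.56]. Speed limits (rad/s): [2.57, 2.57, 3.14, 3.14, 3.14, 3.14].

INTERFACE

Orientations are given as a unit quaternion [w, x, y, z].
In Python, from cell import robot gives the robot as it stands. The module is installed in compiled form; this text tells all that it offers. Calls block until the motion is done:
- robot.goto(position, orientation): joint-space move of the TCP to a pose.
- robot.move_linear(position, attitude=None, v=0.15, guard=None): straight line of the TCP; attitude=None keeps the orientation; v is the mean speed in m/s. With guard (N) it stops when the force on the tool has changed by that much, and returns True; else False.
- robot.move_j(angles): joint-space move.
- robot.gripper_to(opening, effort=None): finger opening in m; effort is the grip in N (None keeps the last); returns when the fingers have stopped.
- robot.wait(seconds).
- robot.inverse_kinematics(position, orientation): joint angles nearest the present ones, or None.
- robot.sense(): the state.
- robot.get_image(name): name is "scene" or "top" or "wrist"; returns a dict with "image" (400x640x3 uint8, red, green, blue), "fov_y" (degrees; the focal length in pixels is half the picture's height over the tangent of half this angle, whatever the lens; pixels are square), "cx", "cy" (the principal point, pixels), "pose" (4x4, takes a point from camera to world coordinates). Camera axes: x right, y down, z forward; pixel columns grow to the right and rows downward; lengths in m; the calibration is good to about 2 mm. A picture is of the moment at which its call begins. There is no depth.
A pose or a line that the arm cannot do raises robot.MotionError and nothing moves.
- robot.job_done(): hands the job in, once; it reports no verdict.
Trained networks look in the newest picture that a camera, given by its name, has taken for a name from the list of things; names that differ only in an ending like _2 or _b are one class to them, and where a whole thing is asked for, a point or a joint stands for the part that bears it (a point fixed in the world has none). Each returns a list of dicts, best first, with "conf" (0 to 1); they miss things now and then, are a little off and sometimes report something else, mostly with a low value. They report only what shows in the picture. A call takes as long as a camera call.
- robot.masks_of(camera, thing): "region" (400x640 bool, what is visible of it) and "xy" ([column, row] in pixels, amid what is visible of it).
The state is a dict: "time": time; "joints": joint angles; "qvel": joint speeds; "joint_efforts": joint torques, N m; "tool_pos": TCP position; "eef_rot": TCP orientation; "wrist_force": force on the tool from outside, world axes, zero at the start; "wrist_torque": the same for the moment, N m; "grip_width": finger opening in m.
Only numpy, scipy, OpenCV 4.12 (cv2) and the standard library are available. Lean on these libraries where they do the work, as an engineer would, in place of code of your own. Each camera call takes 0.05 s, during which the arm holds its last target.

## Working session

There is one attempt and no reset: what is moved stays moved. The work goes in short steps, each a Python script; the robot and the scene stay as the last script left them, time stands still between calls to the robot, and variables do not carry over. Pictures are saved under pics/ and viewed, and the job is handed in when it is done.

```bash
mkdir -p pics
python3 - <<'E'
from cell import robot
import cv2,numpy as np
s=robot.sense(); print({k:np.round(v,3) for k,v in s.items()})
for c in ["scene","top"]:
    im=robot.get_image(c); cv2.imwrite(f"pics/{c}0.png",im["image"][:,:,::-1]); print(c,im["fov_y"],im["cx"],im["cy"],np.round(im["pose"],3).tolist())
    for t in ["bank","ball_left","ball_mid","ball_right","tbar"]:
        for d in robot.masks_of(c,t)[:3]: print(t,round(d["conf"],2),np.round(d["xy"],1),d["region"].sum())
E
```

```text
{'time': np.float64(0.0), 'joints': array([-1.262,  0.32 ,  1.566,  0.   ,  1.257, -0.02 ]), 'qvel': array([ 0.   ,  0.002, -0.001, -0.002,  0.002, -0.   ]), 'joint_efforts': array([-2.0000e-03, -4.1247e+01, -2.3197e+01,  7.3000e-02,  4.6000e-02,
       -0.0000e+00]), 'tool_pos': array([ 0.186, -0.544,  0.213]), 'eef_rot': array([-0.001,  0.813, -0.582, -0.001]), 'wrist_force': array([0.099, 0.412, 0.826]), 'wrist_torque': array([0.087, 0.046, 0.075]), 'grip_width': np.float64(0.091)}
scene 42.302278217543964 323.5044623371461 200.55465459361886 [[-0.221, 0.758, -0.614, 1.512], [0.975, 0.17, -0.142, 0.245], [-0.004, -0.63, -0.777, 1.367], [0.0, 0.0, 0.0, 1.0]]
bank 0.8 [336.  256.9] 15049
ball_left 0.48 [381.2 203.2] 195
ball_mid 0.76 [352.  195.6] 216
ball_mid 0.35 [325.7 200.4] 243
ball_right 0.64 [325.4 196.8] 209
tbar 0.72 [283.7 214.9] 196
tbar 0.37 [323.4 190.4] 199
top 49.915310206626096 315.83934949024103 199.9646907861995 [[0.01, -0.981, 0.192, 0.265], [-1.0, -0.013, -0.013, 0.005], [0.015, -0.192, -0.981, 1.587], [0.0, 0.0, 0.0, 1.0]]
bank 0.69 [287.8 173.4] 10105
ball_left 0.47 [252.6 201.5] 85
ball_mid 0.51 [279.2 199.5] 63
ball_right 0.27 [253.2 204.7] 88
tbar 0.65 [332.2 170.9] 229
```

View pics/scene0.png

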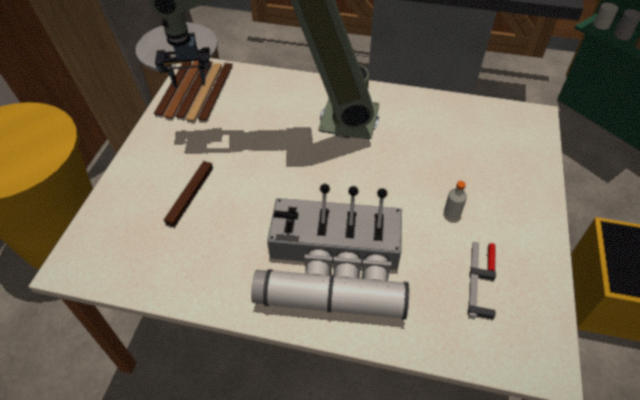

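View pics/top0.png

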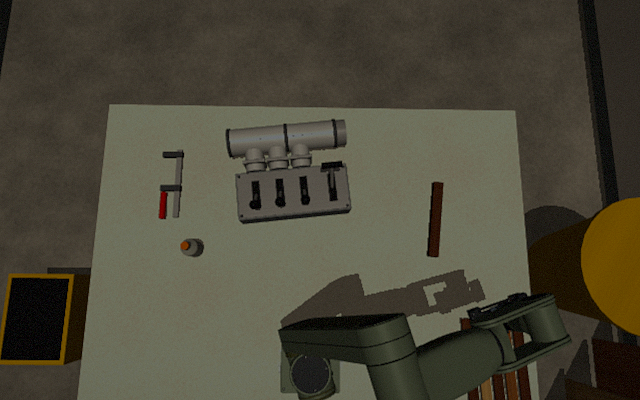

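The scene view shows balls at about (325,188), (353,191) and (382,193), with the T-bar at (287,214). The top view shows the bank around (293,193), with the T-bar at (332,166). I'll zoom in to fit the bank pose.

Run:
```python
import cv2
a=cv2.imread('pics/scene0.png')[175:275,255:415]; b=cv2.imread('pics/top0.png')[150:230,225:360]
cv2.imwrite('pics/s0z.png',cv2.resize(a,None,fx=5,fy=5,interpolation=cv2.INTER_CUBIC))
cv2.imwrite('pics/t0z.png',cv2.convertScaleAbs(cv2.resize(b,None,fx=5.5,fy=5.5,interpolation=cv2.INTER_CUBIC),alpha=1.8))
```

```text
(no output)
```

View pics/s0z.png

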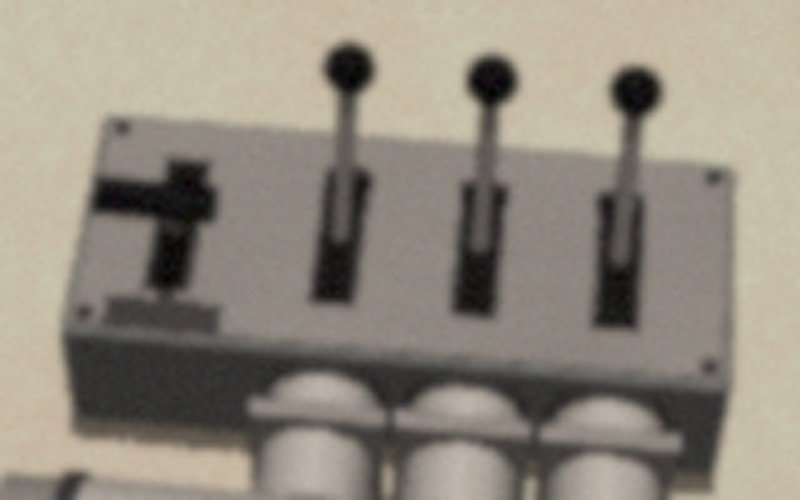

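View pics/t0z.png

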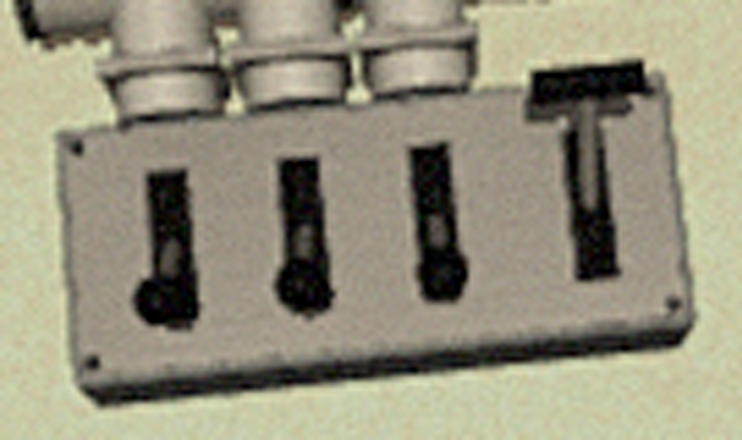

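```bash
cat > fit.py <<'E'
from cell import robot
import numpy as np
from scipy.optimize import least_squares
def handle(y,a,lean_sign=1): # a: lean toward +x
    return [0.115*np.sin(a),y,0.095+0.115*np.cos(a)]
def cam(im):
    f=200/np.tan(np.radians(im["fov_y"]/2)); T=np.linalg.inv(im["pose"])
    def p(P):
        q=(np.c_[P,np.ones(len(P))]@T.T)[:,:3]; return np.c_[q[:,0]/q[:,2]*f+im["cx"],q[:,1]/q[:,2]*f+im["cy"]]
    return p
def toW(p,L):
    c,s=np.cos(p[2]),np.sin(p[2]); L=np.asarray(L); return np.c_[p[0]+c*L[:,0]-s*L[:,1],p[1]+s*L[:,0]+c*L[:,1],L[:,2]]
E
cat > f1.py <<'E'
from fit import *
ims={c:robot.get_image(c) for c in("scene","top")}; P={c:cam(ims[c]) for c in ims}
sz=lambda u:(np.array(u)+.5)/5-.5+[255,175]; tz=lambda u:(np.array(u)+.5)/5.5-.5+[225,150]
obs_s=sz([(636,92),(491,80),(348,68),(155,203),(107,118),(733,170),(67,335),(725,385)])
obs_t=tz([(155,301),(302,286),(441,274),(588,85),(690,325),(78,380),(660,75),(60,132)])
cor=[[-.085,-.2,.1],[-.085,.2,.1],[.085,-.2,.1],[.085,.2,.1]]
def model(q):
    return np.array([handle(.13,-.5+q[3]),handle(.045,-.5+q[4]),handle(-.04,-.5+q[5]),handle(-.14,.5)]+cor)
def res(q):
    L=model(q); W=toW(q,L)
    return np.r_[(P["scene"](W)-obs_s).ravel(),(P["top"](W)-obs_t).ravel(),(q[3:]-.015)*50]
r=least_squares(res,[.6,.1,0,.015,.015,.015],loss="soft_l1")
print(r.x); print(np.round(res(r.x)[:-3].reshape(2,8,2),1).tolist())
print(np.round(toW(r.x,model(r.x)),3))
np.save("bank.npy",r.x)
E
python3 f1.py
```

```text
[0.58946958 0.06909592 0.1152291  0.01327962 0.01320204 0.0101339 ]
[[[-0.0, -0.2], [0.2, -0.1], [0.2, -0.1], [-0.1, -0.7], [-0.5, -1.7], [0.8, -1.8], [-2.0, -1.2], [1.7, 0.7]], [[0.6, -0.3], [-0.3, -0.2], [0.1, -0.5], [-0.2, -0.8], [1.3, -0.4], [-1.3, 1.2], [1.0, -1.3], [-1.3, -0.8]]]
[[ 0.521  0.192  0.197]
 [ 0.531  0.108  0.197]
 [ 0.54   0.023  0.196]
 [ 0.66  -0.064  0.196]
 [ 0.528 -0.139  0.1  ]
 [ 0.482  0.258  0.1  ]
 [ 0.697 -0.12   0.1  ]
 [ 0.651  0.278  0.1  ]]
```

Fit residuals on the handles are below one pixel, and heights match the 0.196 m expected. Next I'll push with closed fingers, slowly and guarded.

```bash
cat > h.py <<'E'
from fit import *
from scipy.spatial.transform import Rotation as R
B=np.load("bank.npy"); th=B[2]; ex=np.array([np.cos(th),np.sin(th),0]); ey=np.array([-np.sin(th),np.cos(th),0])
def quat(s=1):
    x=s*ey; z=np.array([0,0,-1.]); y=np.cross(z,x)
    q=R.from_matrix(np.c_[x,y,z]).as_quat(); return [q[3],q[0],q[1],q[2]]
def W(x,y,z): return (np.array([B[0],B[1],0])+ex*x+ey*y+[0,0,z]).tolist()
def loc():
    p=np.array(robot.sense()["tool_pos"])-[B[0],B[1],0]; return np.round([p@ex,p@ey,p[2]],4)
YS=dict(left=.13,mid=.045,right=-.04)
ZP=0.188
def rep(t):
    s=robot.sense(); f=np.array(s["wrist_force"]); print(t,"t=%.2f"%s["time"],"loc",loc(),"F",np.round([f@ex,f@ey,f[2]],1),flush=True)
def push(name,first=True,v=.04,guard=9):
    y=YS[name]; xs=-.0551-.045
    robot.move_linear(W(xs,y,ZP),v=.12); rep("start "+name)
    g=robot.move_linear(W(.031,y,ZP),v=v,guard=guard); rep(f"{name} guard={g}")
    x=loc()[0]; print("lever angle est (16mm half finger)",round(.5+np.arcsin(np.clip((x+.032)/.115,-1,1)),3))
    return g,x
def back(z=.275):
    l=loc(); robot.move_linear(W(l[0]-.025,l[1],l[2]),v=.08); rep("back")
E
python3 - <<'E'
from h import *
robot.gripper_to(0.0,10)
p=robot.sense()["tool_pos"]
robot.move_linear([p[0],p[1],.32],v=.2)
for s in(1,-1):
    q=robot.inverse_kinematics(W(-.12,.045,.30),quat(s)); print(s,q)
q={s:robot.inverse_kinematics(W(-.12,.045,.30),quat(s)) for s in(1,-1)}
s=min((s for s in q if q[s] is not None),key=lambda s:abs(q[s][5])); print("use",s)
robot.goto(W(-.12,.045,.30),quat(s)); rep("at")
g,x=push("mid")
back()
E
```

```text
1 [ 1.87612118e-01  1.15480339e-01  1.61821771e+00 -4.44089210e-16
  1.40789460e+00 -1.49841330e+00]
-1 [ 1.87612118e-01  1.15480339e-01  1.61821771e+00 -4.44089210e-16
  1.40789460e+00  1.64317935e+00]
use 1
at t=5.24 loc [-0.1199  0.0444  0.3   ] F [ 0.3 -0.8  1.5]
start mid t=6.34 loc [-0.0996  0.045   0.1887] F [ 0.1  0.5 -0.6]
mid guard=True t=7.47 loc [-0.0792  0.0452  0.1874] F [-2.9  0.2  1. ]
lever angle est (16mm half finger) 0.077
back t=7.94 loc [-0.1042  0.0452  0.1877] F [ 0.4 -0.6  0.2]
```

Run:
```python
from h import *
for i in range(4):
    g=robot.move_linear(W(.031,.045,ZP),v=.03,guard=9); rep(f"g={g}")
    if not g: break
robot.wait(.2);rep("rest")
im=robot.get_image("scene");import cv2; cv2.imwrite("pics/s1.png",cv2.resize(im["image"][150:275,235:435,::-1],None,fx=4,fy=4,interpolation=cv2.INTER_CUBIC))
```

```text
g=True t=9.53 loc [-0.0791  0.0452  0.187 ] F [-1.9  1.1  1.4]
g=True t=10.20 loc [-0.0792  0.0453  0.1865] F [-3.4 -0.1  1.7]
g=True t=10.90 loc [-0.0794  0.0453  0.1861] F [-2.6  0.7  0.7]
g=True t=11.60 loc [-0.0795  0.0453  0.1858] F [-2.5 -0.3  1.5]
rest t=11.80 loc [-0.0796  0.0453  0.1856] F [-2.3  0.2  1.5]
```

View pics/s1.png

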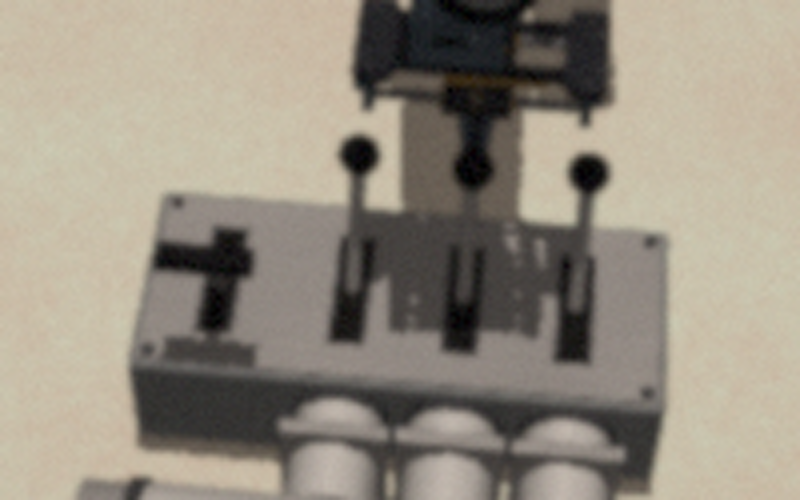

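The mid ball stops dead after a few mm, about 1 px of movement at (473,168) in the zoom. I'll treat it as blocked and try the others.

Run:
```python
from h import *
back()
g,x=push("left")
if x<-.05:
    back(); g,x=push("right")
```

```text
back t=12.31 loc [-0.1044  0.0453  0.1858] F [-0.1 -0.5 -0.3]
start left t=13.17 loc [-0.1002  0.1297  0.1879] F [-0.5 -0.8 -0.1]
left guard=True t=14.17 loc [-0.0855  0.1301  0.1876] F [-0.9  0.2  0.6]
lever angle est (16mm half finger) 0.016
back t=14.62 loc [-0.1106  0.1301  0.1878] F [0.3 1.  0.4]
start right t=16.19 loc [-0.1001 -0.0395  0.188 ] F [-0.1 -0.5  0.7]
right guard=True t=17.19 loc [-0.0855 -0.0398  0.1876] F [-0.4  1.1  0.9]
lever angle est (16mm half finger) 0.016
```

The 9 N guard at 0.04 m/s trips on the first-contact impact for left and right. I'll press on from contact instead.

Run:
```python
from h import *
for i in range(4):
    g=robot.move_linear(W(.031,-.04,ZP),v=.03,guard=10); rep(f"g={g}")
    if not g: break
```

```text
g=True t=20.50 loc [ 0.022  -0.0398  0.1866] F [-2.9  0.3  2.9]
g=True t=20.82 loc [ 0.0222 -0.0396  0.1859] F [-4.   0.4  3.9]
g=True t=21.09 loc [ 0.0219 -0.0396  0.1855] F [-3.6  0.7  4.3]
g=True t=21.38 loc [ 0.0216 -0.0396  0.1852] F [-3.3  0.9  3. ]
```

Right lever went to its far stop: TCP at 0.022 against the predicted 0.023. Now left and mid, each with a soft touch followed by a press.

```bash
cat >> h.py <<'E'
def back2():
    l=loc(); robot.move_linear(W(-.105,l[1],ZP),v=.15)
def push2(name,n=3):
    y=YS[name]; last=None
    robot.move_linear(W(-.1001,y,ZP),v=.15)
    for i in range(n+1):
        g=robot.move_linear(W(.031,y,ZP),v=.04 if i==0 else .035,guard=10); rep(f"{name} g={g}")
        x=loc()[0]
        if not g or (last is not None and i>=2 and abs(x-last)<.0008): break
        last=x
    return x
E
python3 - <<'E'
from h import *
back2(); x=push2("left")
if x<.015:
    back2(); x=push2("mid")
E
```

```text
left g=True t=24.67 loc [-0.0847  0.1301  0.188 ] F [-1.2  0.8  0.5]
left g=True t=25.61 loc [-0.0758  0.1301  0.1882] F [-2.9  0.9  3.3]
left g=True t=26.23 loc [-0.0757  0.1302  0.1883] F [-3.6  0.6  2.9]
mid g=True t=30.04 loc [0.021  0.0451 0.1869] F [-3.1  1.   3.4]
mid g=True t=30.32 loc [0.0211 0.0452 0.1864] F [-4.1  0.6  4.8]
mid g=True t=30.57 loc [0.0209 0.0453 0.1863] F [-3.6  0.9  4.7]
```

Run:
```python
from h import *
back2(); x=push2("left"); back2()
l=loc(); robot.move_linear(W(l[0],l[1],.25),v=.2)
import cv2
im=robot.get_image("scene"); cv2.imwrite("pics/s2.png",cv2.resize(im["image"][150:275,235:435,::-1],None,fx=4,fy=4,interpolation=cv2.INTER_CUBIC))
```

```text
left g=True t=34.99 loc [0.0205 0.1301 0.1872] F [-3.8  1.1  3.7]
left g=True t=35.27 loc [0.0207 0.1301 0.1868] F [-4.7  0.4  3.5]
left g=True t=35.52 loc [0.0204 0.1301 0.1868] F [-4.4 -0.3  5.2]
```

View pics/s2.png

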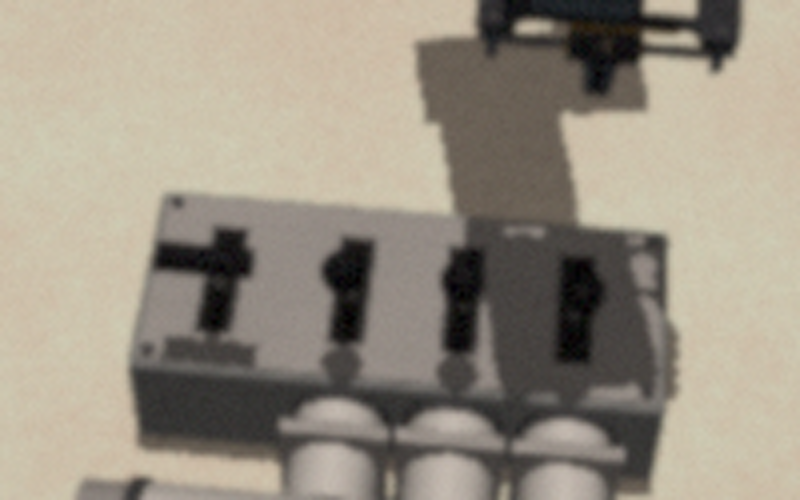

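All three balls are over at (343,268), (462,280) and (583,292), in line with the T-bar. Now the T lever.

```bash
cat > t.py <<'E'
from h import *
import sys
l=loc(); robot.move_linear(W(l[0],l[1],.29),v=.25)
robot.move_linear(W(.097,-.14,.29),v=.2); rep("over")
g=robot.move_linear(W(.097,-.14,.193),v=.1,guard=10); rep(f"down {g}")
if g: sys.exit()
last=None
for i in range(5):
    g=robot.move_linear(W(-.036,-.14,.193),v=.035,guard=10); rep(f"T g={g}"); x=loc()[0]
    if not g or (i>=2 and abs(x-last)<.0008): break
    last=x
E
python3 t.py
```

```text
over t=39.15 loc [ 0.0967 -0.1395  0.2903] F [-0.2 -0.1 -0.5]
down False t=40.27 loc [ 0.0974 -0.1401  0.1939] F [ 0.6  0.7 -0.3]
T g=True t=41.49 loc [ 0.079  -0.1401  0.1947] F [2.2 0.3 1.8]
T g=True t=44.38 loc [-0.0293 -0.14    0.1933] F [4.  0.3 0.9]
T g=True t=44.62 loc [-0.0298 -0.1401  0.1935] F [ 6.2 -0.6  1.5]
```

Run:
```python
from h import *
import cv2
robot.move_linear(W(.0,-.14,.193),v=.1); robot.move_linear(W(.0,-.14,.33),v=.2)
robot.move_linear(W(-.15,-.30,.33),v=.25); rep("clear")
for c,(a,b,e,f) in dict(scene=(150,275,235,435),top=(140,240,215,375)).items():
    im=robot.get_image(c); cv2.imwrite(f"pics/{c}3.png",cv2.convertScaleAbs(cv2.resize(im["image"][a:b,e:f,::-1],None,fx=4,fy=4,interpolation=cv2.INTER_CUBIC),alpha=1.6 if c=="top" else 1))
    L=np.array([handle(y,s*.5) for y,s in((.13,1),(.045,1),(-.04,1),(-.14,-1))]); print(c,"expected zoom px",np.round((cam(im)(toW(B,L))-[e,a])*4+1.5).tolist())
```

```text
clear t=46.92 loc [-0.1495 -0.2994  0.3297] F [ 0.2 -0.2  0.2]
scene expected zoom px [[583.0, 291.0], [462.0, 281.0], [343.0, 271.0], [226.0, 143.0]]
top expected zoom px [[145.0, 130.0], [247.0, 120.0], [348.0, 110.0], [482.0, 227.0]]
```

View pics/scene3.png

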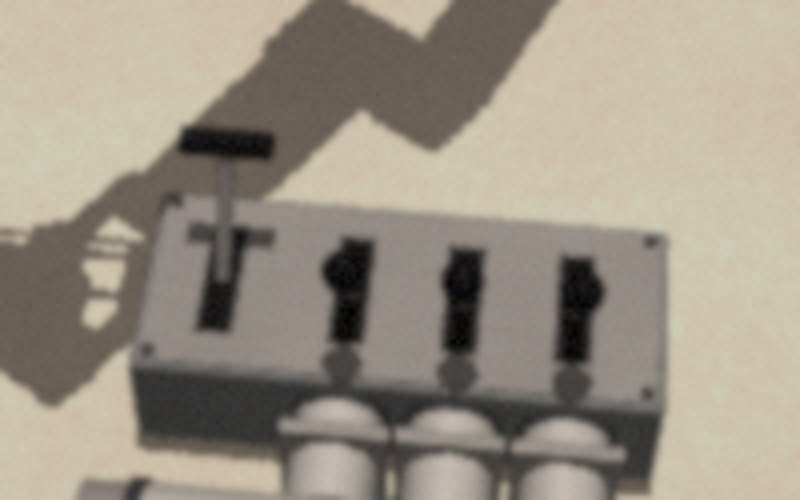

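View pics/top3.png

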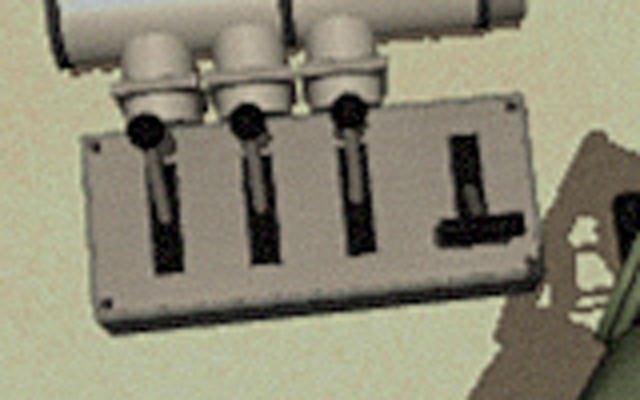

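All four handles sit within about 3 zoomed pixels (under 1 px) of the predicted stop positions in both views: T-bar at (226,142) in the scene view, balls at (147,130), (248,122) and (350,110) in the top view.

```bash
python3 -c "
from cell import robot
robot.job_done(); print(robot.sense()['time'])"
```

```text
the job is handed in; nothing more can be done
the job is handed in; nothing more can be done
```

The dust extraction is on line: all four levers are at their stops, and I handed the job in at about 47 s, with the arm clear of the bank.

- **Order found:** right, then mid, then left, then the T lever. Mid stopped dead when I tried it before right, and left did the same when I tried it before mid.
- **Stops:** each lever halted where its stop should be, within about 3 mm, and repeat presses did not move it further. In both camera views the handles sit within 1 pixel of their predicted stop positions.
- **Force:** every push was guarded at a 9–10 N change. From the resting forces read, I estimate no more than about 16 N on any handle. I had no direct reading of the peak between samples.
- **False alarms:** the guard also tripped a few times on first contact with a lever. I pressed again from contact each time to tell that apart from a blocked lever.
- **Other things on the bench:** I stayed clear of the glue bottle, strip and clamp, but did not check them in the last pictures.

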